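# Push a filter out of its mount ring and lay it in the empty nest

## Robot

A 6-joint arm with a two-finger parallel gripper is mounted at the origin on the work surface. World frame = base frame: x ahead of the robot, y to its left, z up, the work surface at z = 0. Lengths are in m, angles in rad, forces in N, time in s.
With the tool pointing down it reaches from about 0.375 to 0.9 m from the base axis. Payload 3.1 kg.
Tool frame: the origin (TCP) lies at the very end of the fingers, on their centre line; the grasp point (between the pads) lies 19 mm behind it (tcp_to_grasp is the distance from the TCP to the grasp point, in m); z points along the fingers, y is the direction in which the jaws open and shut (so a half turn about z gives the same grasp; the last joint's range is limited). The gripper opens to 85 mm and grips with 20 to 120 N. Pads are 22 mm wide; open, the fingers measure 114 mm over their backs; the gripper's body (76 mm by 85 mm) begins 54 mm behind the grasp point. The pads swing forward as they close: fully open they stand 13 mm farther back than shut.
Start: joints at [1.139, 0.527, 1.433, -0, 1.181, -0.178], TCP at [0.157, 0.605, 0.231] pointing down, gripper open.
Joint ranges: [-3.08, 3.08], [-0.75, 2.2], [0.22, 2.44], [-1.43, 4.57], [0, 2.65], [-2.85, 2.85]. Speed limits (rad/s): [2.79, 2.79, 3.14, 3.14, 3.14, 3.14].

## Interface

Orientations are given as a unit quaternion [x, y, z, w].
In Python, from station import sense, snapshot, camera_info, sign_off, tcp_to_grasp gives the robot as it stands.
- The arm moves only by the shell command python3 -m inch 'ROWS' [FORCE]. ROWS is JSON, a list of rows, each a list of 3 entries, a list of its own where there are three numbers: the closure, from -1 (fully open) to 1 (shut), so that 0 is half open, then the shift along the tool's x, y, z normalised to -1 to 1, where 1 is 10 cm, then the turn, a rotation vector about the tool's x, y, z normalised to -1 to 1, where 1 is 360 degrees. In form: [[jaw, [dx, dy, dz], [ax, ay, az]], ...]. A call has 1 to 20 rows; each row is the pose to reach, as a shift and turn from the pose commanded when the call began, along the tool's axes at that moment, turning the shorter way round; what a row does not reach only later rows make up. A row lasts 1/10 s, in which the tool goes at most 50 mm and 8.59 degrees, less where a joint would pass 70% of its speed; a pose out of reach is approached as far as the arm can. A call with a number of a shift or a turn outside -1 to 1 is refused whole. A call with a gripper value outside its range is refused whole. The fingers move at their own pace and stop on an object; FORCE is the grip in N (left out, the last holds). Time passes only in rows, so rows that repeat a pose let the fingers close. It gives the time, the measured TCP pose, the force and the opening at its end, in the units of the state.
- sense(): the state, without advancing time (a new reading comes with each control period).
- snapshot(name): name is "side" or "top"; returns (picture, depth): 384x512x3 uint8, blue, green, red; 384x512 float32, m along the optical axis (not along the pixel's ray), 0 where there is no reading.
- camera_info(name): a dict with "K" (3x3 intrinsics, pixels), "dist" ([k1, k2, p1, p2, k3] as OpenCV has them; the pictures are not rectified), "origin" and "orientation" of the camera in the world. Camera axes: x right, y down, z forward; pixel columns grow to the right and rows downward; lengths in m; the calibration is good to about 2 mm. A picture is of the moment at which its call begins. camera_info takes no time and is no camera call.
- sign_off(): hands the job in, once; it reports no verdict.
The state is a dict: "t": time; "q": joint angles; "qd": joint speeds; "tau": joint torques, N m; "tcp_pos": TCP position; "tool_rot": TCP orientation; "force": force on the tool from outside, world axes, zero at the start; "ft_torque": the same for the moment, N m; "finger_gap": opening from 0.0 (shut) to 1.0 (fully open).
Only numpy, scipy, OpenCV 4.12 (cv2) and the standard library are available. Lean on these libraries where they do the work, as an engineer would, in place of code of your own. Each camera call takes 0.05 s, during which the arm holds its last target.

## Task

The amber filter lies loose and sunk inside the black mount ring on the push-out press. Press the red paddle all the way down so that the press lifts the filter up out of the ring, then take the raised filter by its edge and lay it gently, without dropping it, flat between the four pins of the empty blue nest. Leave the ring seated on the press, and do not disturb the green filter in the other nest, the mirror mount or the screwdriver.

Things in the scene. Friction and masses are not known exactly. Their poses are not given: they have to be found in the camera images.
- filter_center (a point): Centre (half-way up) of the amber filter, a loose round disc 50 mm in diameter and 12 mm thick, 55 g; its z axis is the disc's axis. At the start it lies sunk in the ring on the ring's inner ledge (its top 8 mm below the ring's rim). Raised fully by the press, its underside stands 12 mm above the rim.
- cell_rim (a point): Centre of the top rim of the black mount ring, a loose ring of outer diameter 72 mm, height 24 mm and bore 52 mm, with an inner ledge at its foot (4 mm thick, opening 42 mm) that carries the filter; z up. 160 g. It stands on the deck of the press between four brass dowels 8 mm tall, with about 2 mm play.
- deck (a point): Fixed: centre of the hole in the aluminium deck of the press, on its top face (80 mm above the table). The white plunger pad (36 mm across) comes up through it, level with the deck when the press is down. Axes are those of the press: the rocker runs along y, the paddle end lies to -y (paddle 190 mm from the deck centre, pivot 90 mm from it, pivot axis along x, 45 mm above the table). Base 100 x 275 mm, deck 100 x 100 mm.
- paddle (a point): Centre of the top face of the red paddle (36 x 40 mm) on the end of the rocker beam. About 73 mm above the table when the press is down; pressed straight down about 40 mm, to 33 mm above the table, it reaches its stop. It takes about 5 to 8 N, and stays where it is left.
- rocker (a joint): Angle of the rocker: 0 with the plunger down (paddle up), 0.40 rad at the stop with the paddle fully down. The plunger rises 0.09 m per rad, 36 mm in all. It starts between 0 and 0.04.
- nest_empty (a point): The empty nest: centre of the top face (12 mm above the table) of a fixed blue round block, 90 mm in diameter, with four white pins 6 mm in diameter and 8 mm tall at (+-22, +-22) mm in its x and y axes. The filter lies between the pins with 3 mm play all round; between neighbouring pins there is a 38 mm wide gap for a finger, so fingers fit along the nest's own x or y axis. Its yaw varies.
- nest_full (a point): The other nest, identical but with the green filter lying in it; same origin and axes.
- green_center (a point): Centre of the green filter, same size as the amber one, in the other nest. Leave alone.
- mirror_post (a point): A small mirror mount on a blue post with a black foot 64 mm in diameter, about 120 mm tall, loose; the point is on the post 40 mm above the table. Leave alone.
- driver_grip (a point): Handle of a yellow screwdriver lying on the table, at the middle of the handle. Leave alone.
There are look-alikes about, which are no part of the job. Leave any turquoise look-alike of the part that bears cell_rim alone. Of the things that look like the part that bears filter_center, the smaller one is meant.

How it is judged:
By the outcome, as a careful person would: the job done as asked, in the order asked, and still so for the second after the job is handed in, with the robot touching nothing.
It also fails if it takes over 51 s, if anything falls off the work surface, if the arm or the gripper's body presses on something with over 40 N, if the wrist force passes 120 N, or if a joint passes its speed limit or range.

## Working session

There is one attempt and no reset: what is moved stays moved. The work goes in short steps, Python scripts to look and compute and a shell command to move; the robot and the scene stay as the last step left them, time stands still between calls to the robot, and variables do not carry over. Pictures are saved under pics/ and viewed, and the job is handed in when it is done.

```bash
ls; mkdir -p pics; python3 - <<'E'
from station import *
import cv2,numpy as np
print(sense())
print(tcp_to_grasp)
for n in("side","top"):
    print(n,camera_info(n))
    p,d=snapshot(n); cv2.imwrite(f"pics/{n}0.png",p); np.savez(f"pics/{n}0.npz",p=p,d=d)
E
```

```text
pics
{'t': 0.0, 'q': array([ 1.13850536e+00,  5.28456468e-01,  1.43391079e+00, -3.99718886e-05,
        1.18142047e+00, -1.78508396e-01]), 'qd': array([ 6.64689771e-04, -7.49095789e-04,  9.66362641e-05, -8.84656760e-04,
        1.53299177e-03, -1.36937608e-04]), 'tau': array([-1.73715271e-04, -4.42350626e+01, -1.78024489e+01, -3.23757204e-04,
        8.39934626e-03,  4.24811333e-06]), 'tcp_pos': array([0.15659428, 0.60431235, 0.2303369 ]), 'tool_rot': array([ 1.26543418e-01,  9.91960462e-01, -1.05230645e-03, -3.12374571e-04]), 'force': array([0.18286238, 0.19167932, 0.29827893]), 'ft_torque': array([-0.01799203, -0.0039543 ,  0.04387304]), 'finger_gap': 1.000906501650683}
0.0187
side {'K': array([[436.08295035,   0.        , 248.36636653],
       [  0.        , 436.08295035, 191.14398629],
       [  0.        ,   0.        ,   1.        ]]), 'dist': array([0.01198734, 0.        , 0.        , 0.        , 0.        ]), 'origin': array([-0.06338945, -1.02567621,  0.75432592]), 'orientation': array([ 0.83053902, -0.23120994,  0.13746155, -0.48769993])}
top {'K': array([[485.33378433,   0.        , 263.03152574],
       [  0.        , 485.33378433, 192.95919118],
       [  0.        ,   0.        ,   1.        ]]), 'dist': array([-0.09002332,  0.        ,  0.        ,  0.        ,  0.        ]), 'origin': array([ 0.26245518, -0.00281659,  1.34921491]), 'orientation': array([-0.68040658,  0.72502059, -0.0764192 ,  0.07451266])}
```

View pics/top0.png

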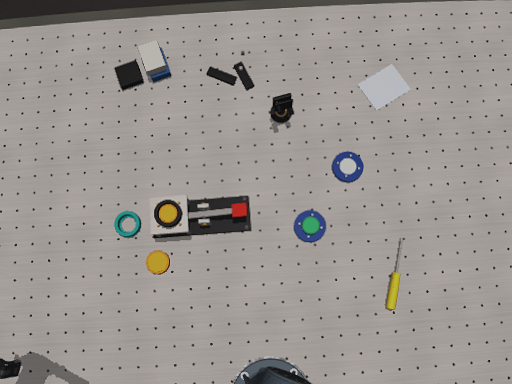

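View pics/side0.png

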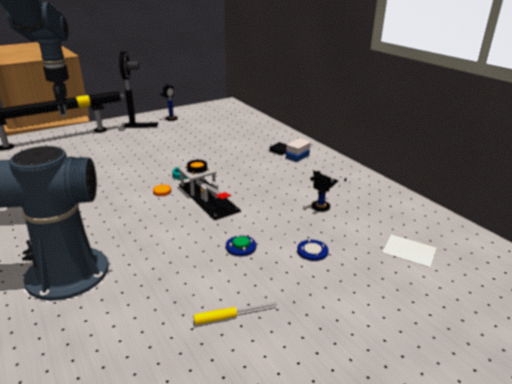

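The top view shows the press with its deck at (169,214), the amber filter in the black ring, and the red paddle at (239,210). The empty nest is at (347,166) and the full nest at (311,226). The look-alikes are a turquoise ring at (127,224) and a large amber disc at (158,262).

```bash
cat > h.py <<'E'
import numpy as np,cv2
from scipy.spatial.transform import Rotation as R
from station import camera_info
def ray(n,uv):
    c=camera_info(n); u=cv2.undistortPoints(np.array(uv,float).reshape(-1,1,2),c["K"],np.array(c["dist"])).reshape(-1,2)
    d=np.c_[u,np.ones(len(u))]
    return np.array(c["origin"]),d@R.from_quat(c["orientation"]).as_matrix().T
def atz(n,uv,z):
    o,d=ray(n,uv); return o+d*((z-o[2])/d[:,2])[:,None]
def withd(n,uv,dep):
    o,d=ray(n,uv); return o+d*np.array(dep)[:,None]
def blob(p,lo,hi,roi,mn=8):
    h=cv2.cvtColor(p,cv2.COLOR_BGR2HSV); m=cv2.inRange(h,np.array(lo),np.array(hi))
    x0,y0,x1,y1=roi; mm=np.zeros_like(m); mm[y0:y1,x0:x1]=m[y0:y1,x0:x1]
    n,l,s,c=cv2.connectedComponentsWithStats(mm)
    return [(s[i,4],c[i],l==i) for i in np.argsort(-s[:,4]) if i and s[i,4]>=mn]
E
python3 - <<'E'
from h import *
np.set_printoptions(precision=4,suppress=True)
f=np.load("pics/top0.npz");p,d=f["p"],f["d"]
def go(nm,lo,hi,roi,z,mn=20):
    for a,c,m in blob(p,lo,hi,roi,mn)[:5]:
        v,u=np.nonzero(m); dd=d[m]; 
        W=withd("top",np.c_[u,v],dd); print(nm,a,c,"z",np.median(W[:,2]),"plane",atz("top",[c],z)[0],
          cv2.minAreaRect(atz("top",np.c_[u,v],z)[:,:2].astype(np.float32)*1000))
go("amber",(10,120,120),(28,255,255),(145,195,195,235),.088+.008)
go("bigamber",(10,120,120),(28,255,255),(140,245,180,280),.012)
go("red",(0,130,80),(8,255,255),(225,195,255,225),.073)
go("bluefull",(100,120,50),(130,255,255),(285,205,335,250),.012)
go("blueempty",(100,120,50),(130,255,255),(325,145,370,190),.012)
go("green",(60,100,60),(85,255,255),(290,205,335,250),.024)
go("deck",(0,0,150),(180,60,255),(148,190,192,240),.080)
go("black",(0,0,0),(180,255,60),(140,185,260,245),.104)
for nm,(x0,y0,x1,y1) in dict(press=(110,180,260,285),nests=(280,140,380,250)).items():
    cv2.imwrite(f"pics/{nm}.png",cv2.resize(p[y0:y1,x0:x1],None,fx=5,fy=5,interpolation=cv2.INTER_CUBIC))
E
```

```text
amber 275 [167.4873 212.9745] z 0.09628521765193687 plane [0.4967 0.2393 0.096 ] ((496.68719482421875, 239.3525848388672), (45.10274124145508, 48.36658477783203), 88.50143432617188)
bigamber 428 [157.1682 261.6005] z 0.01521716095406389 plane [0.3781 0.2875 0.012 ] ((378.5422058105469, 288.0017395019531), (61.18467712402344, 63.4375114440918), 88.48458099365234)
red 211 [238.8768 209.2559] z 0.06810681596544654 plane [0.499  0.0521 0.073 ] ((499.6709899902344, 53.053993225097656), (40.225460052490234, 37.9908447265625), 87.17426300048828)
bluefull 467 [309.0407 226.4989] z 0.011547367502620531 plane [ 0.4492 -0.1373  0.012 ] ((451.30224609375, -139.09591674804688), (84.29188537597656, 85.87753295898438), 59.18804168701172)
blueempty 444 [347.2523 166.8491] z 0.011056059699156906 plane [ 0.6135 -0.2608  0.012 ] ((614.751953125, -261.706298828125), (85.35404968261719, 87.04544830322266), 58.52811813354492)
green 249 [310.1566 225.1486] z 0.02401087648051692 plane [ 0.4511 -0.1395  0.024 ] ((451.59356689453125, -139.14730834960938), (46.659732818603516, 47.47953796386719), 40.6715202331543)
deck 1074 [166.8333 209.595 ] z 0.07803624695106937 plane [0.5089 0.244  0.08  ] ((497.4362487792969, 237.80320739746094), (116.55319213867188, 133.1350860595703), 88.19241333007812)
black 1559 [215.0378 218.3438] z 0.009715366239735124 plane [0.4732 0.114  0.104 ] ((481.8115234375, 151.29843139648438), (95.81450653076172, 252.94200134277344), 0.8855569958686829)
black 290 [167.3655 213.6345] z 0.10289362072766384 plane [0.4934 0.2381 0.104 ] ((495.29693603515625, 237.8773193359375), (71.45665740966797, 68.96644592285156), 86.49398040771484)
```

View pics/press.png

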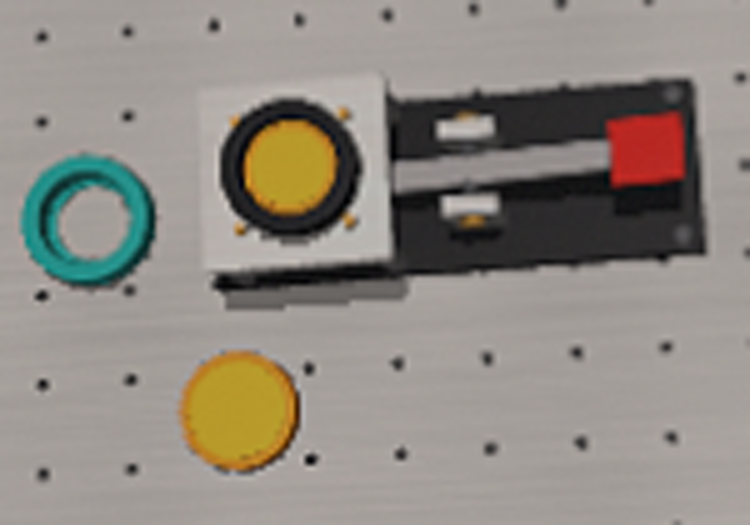

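View pics/nests.png

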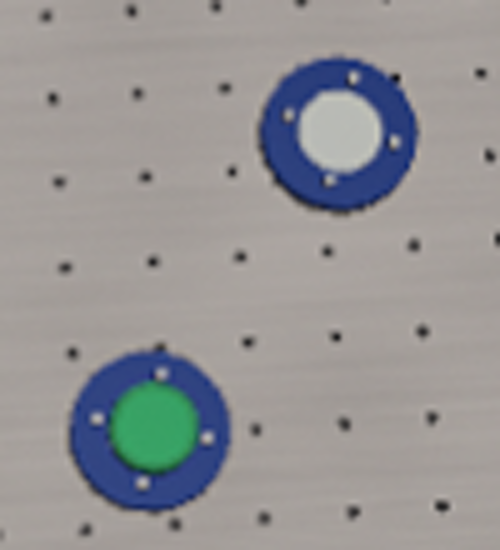

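```bash
python3 - <<'E'
from h import *
np.set_printoptions(precision=4,suppress=True)
f=np.load("pics/top0.npz");p,d=f["p"],f["d"]
def up(pts,x0,y0): return (np.array(pts)+.5)/5-.5+[x0,y0]
P=atz("top",up([(353,77),(289,115),(395,142),(330,180)],280,140),.020)
print(P, P.mean(0), [np.degrees(np.arctan2(*(P[b]-P[a])[1::-1])) for a,b in((0,1),(2,3),(0,2),(1,3))],[np.linalg.norm(P[b]-P[a]) for a,b in((0,1),(2,3),(0,2),(1,3))])
P=atz("top",up([(236,121),(344,113),(240,230),(350,221)],110,180),.088)
print("dowels",P,P.mean(0))
P=atz("top",up([(199,92),(383,74),(394,262),(211,271)],110,180),.080)
print("deck",P,P.mean(0))
P=atz("top",up([(606,120),(683,113),(686,178),(614,188)],110,180),.072)
print("paddle",P,P.mean(0))
P=atz("top",up([(690,80),(706,253)],110,180),.01);print("base end",P)
# ring rim fit via black component
for a,c,m in blob(p,(0,0,0),(180,255,70),(148,195,186,232),50)[:1]:
    k=cv2.findContours(m.astype(np.uint8),cv2.RETR_EXTERNAL,cv2.CHAIN_APPROX_NONE)[0][0][:,0]
    print(cv2.minEnclosingCircle(atz("top",k,.104)[:,:2].astype(np.float32)*1000))
# side view depth checks
s=np.load("pics/side0.npz");sp,sd=s["p"],s["d"]
for nm,lo,hi,roi,z in (("red",(0,130,80),(8,255,255),(205,180,240,205),.072),("empty",(100,120,50),(130,255,255),(290,230,335,265),.012),("amber",(10,120,120),(28,255,255),(180,155,215,178),.096)):
    for a,c,m in blob(sp,lo,hi,roi,8)[:2]:
        v,u=np.nonzero(m); W=withd("side",np.c_[u,v],sd[m]); print(nm,a,c,np.median(W,0),W.min(0),W.max(0),atz("side",[c],z))
v,u=np.mgrid[206:213,235:244]; W=withd("top",np.c_[u.ravel(),v.ravel()],d[206:213,235:244].ravel()); print("paddle depth",np.median(W,0), np.percentile(W[:,2],[5,95]))
E
```

```text
[[ 0.6458 -0.2713  0.02  ]
 [ 0.6256 -0.2325  0.02  ]
 [ 0.606  -0.2913  0.02  ]
 [ 0.5861 -0.252   0.02  ]] [ 0.6159 -0.2618  0.02  ] [np.float64(117.43707108157199), np.float64(116.80353523150002), np.float64(-153.33178187321028), np.float64(-153.65011938473438)] [np.float64(0.04379696772767989), np.float64(0.04403795969963887), np.float64(0.044545635477662895), np.float64(0.04406262665128542)]
dowels [[0.5247 0.2689 0.088 ]
 [0.5254 0.2111 0.088 ]
 [0.466  0.2679 0.088 ]
 [0.4672 0.2095 0.088 ]] [0.4958 0.2393 0.088 ]
deck [[0.5435 0.2904 0.08  ]
 [0.5471 0.1909 0.08  ]
 [0.4452 0.1881 0.08  ]
 [0.4463 0.2855 0.08  ]] [0.4955 0.2387 0.08  ]
paddle [[0.516  0.073  0.072 ]
 [0.5172 0.0315 0.072 ]
 [0.4818 0.0319 0.072 ]
 [0.4788 0.0706 0.072 ]] [0.4984 0.0518 0.072 ]
base end [[0.5482 0.0282 0.01  ]
 [0.4495 0.0249 0.01  ]]
((493.9042663574219, 237.97633361816406), 36.99876022338867)
red 61 [222.6721 195.0164] [0.4937 0.0503 0.0664] [0.4788 0.0295 0.0532] [0.5143 0.0881 0.0704] [[0.4903 0.0416 0.072 ]]
empty 236 [311.7712 252.2458] [ 0.5963 -0.2813  0.0089] [-0.0634 -1.0257  0.0018] [ 0.6547 -0.2196  0.7543] [[ 0.5993 -0.2781  0.012 ]]
empty 27 [316.8148 241.8519] [ 0.6453 -0.2443  0.0096] [ 0.6327 -0.2629  0.0069] [ 0.6559 -0.228   0.0141] [[ 0.6428 -0.2465  0.012 ]]
amber 57 [196.7719 164.1228] [0.4984 0.2482 0.0939] [0.4688 0.2079 0.0899] [0.5194 0.2689 0.1032] [[0.4967 0.2427 0.096 ]]
paddle depth [0.5002 0.0518 0.0684] [0.0646 0.074 ]
```

Measured positions:
- **Paddle:** (0.499, 0.052).
- **Filter:** (0.4965, 0.239).
- **Empty nest:** (0.616, -0.262), with axes at 26.8° and a pin spacing of 44 mm as specified.

I'll use a tool yaw of 26.8° throughout.

```bash
cat >> h.py <<'E'
from station import sense
def plan(t,yaw=26.8):
    s=sense(); M=R.from_quat(s["tool_rot"]).as_matrix()
    y=np.radians(yaw); Y=np.array([np.cos(y),np.sin(y),0]); X=np.array([-Y[1],Y[0],0]); T=np.c_[X,Y,[0,0,-1]]
    d=M.T@(np.array(t)-s["tcp_pos"])/.1; a=R.from_matrix(M.T@T).as_rotvec()/(2*np.pi)
    print("t",round(s["t"],2),"pos",s["tcp_pos"].round(4),"F",s["force"].round(1),"gap",round(s["finger_gap"],3))
    print("shift",d.round(3),"calls>=",int(np.ceil(abs(d).max())),"turn",a.round(4))
E
python3 -c "
from h import *
plan([.499,.052,.13])"
```

```text
t 0.1 pos [0.1566 0.6044 0.2304] F [-0.2  0.1 -0.6] gap 1.0
shift [-4.701 -4.486  1.011] calls>= 5 turn [-3.000e-04  1.000e-04  1.352e-01]
```

```bash
python3 -m inch '[[1,[-0.35,-0.33,0],[0,0,0.023]],[1,[-0.6,-0.6,0],[0,0,0.046]],[1,[-0.9,-0.9,0],[0,0,0.069]],[1,[-0.95,-0.9,0],[0,0,0.092]],[1,[-0.95,-0.9,0],[0,0,0.115]],[1,[-0.95,-0.9,0],[0,0,0.135]],[1,[-0.95,-0.9,0],[0,0,0.135]]]' 40; python3 -c "
from h import *
plan([.499,.052,.13])"
```

```text
t: 0.8
tcp_pos: [0.2263, 0.4936, 0.231]
tool_rot: [0.524, 0.852, -0.0, -0.0]
force: [-0.4, -1.1, -0.0]
finger_gap: -0.003
t 0.8 pos [0.2263 0.4936 0.231 ] F [-0.4 -1.1 -0. ] gap -0.003
shift [-5.171  0.44   1.012] calls>= 6 turn [-0.0001  0.0001  0.0001]
```

```bash
python3 -m inch '[[1,[-0.45,0,0],[0,0,0]],[1,[-1,0.09,0],[0,0,0]]]'; python3 -m inch '[[1,[-0.5,0,0],[0,0,0]],[1,[-1,0.09,0],[0,0,0]]]';python3 -m inch '[[1,[-0.5,0,0],[0,0,0]],[1,[-1,0.09,0],[0,0,0]]]';python3 -m inch '[[1,[-0.5,0,0],[0,0,0]],[1,[-1,0.09,0],[0,0,0]],[1,[-1,0.09,0],[0,0,0]]]'; python3 -c "
from h import *
plan([.499,.052,.13])"
```

```text
t: 1.0
tcp_pos: [0.275, 0.4131, 0.2309]
tool_rot: [0.52, 0.854, -0.0, -0.0]
force: [-0.0, -0.2, 0.4]
finger_gap: -0.004
t: 1.2
tcp_pos: [0.3281, 0.3272, 0.2311]
tool_rot: [0.521, 0.853, -0.001, -0.0]
force: [0.8, 0.5, -0.6]
finger_gap: -0.001
t: 1.4
tcp_pos: [0.381, 0.2426, 0.2312]
tool_rot: [0.522, 0.853, -0.001, -0.0]
force: [1.2, 0.3, -0.8]
finger_gap: 0.004
t: 1.7
tcp_pos: [0.4394, 0.1551, 0.2316]
tool_rot: [0.525, 0.851, 0.001, 0.002]
force: [-0.3, -0.3, 0.2]
finger_gap: 0.001
t 1.7 pos [0.4394 0.1551 0.2316] F [-0.3 -0.3  0.2] gap 0.001
shift [-1.185  0.067  1.02 ] calls>= 2 turn [ 0.0006  0.0005 -0.0005]
```

```bash
python3 -m inch '[[1,[-0.5,0.05,0.1],[0,0,0]],[1,[-0.9,0.05,0.5],[0,0,0]],[1,[-0.9,0.05,0.8],[0,0,0]],[1,[-0.9,0.05,1],[0,0,0]],[1,[-0.9,0.05,1],[0,0,0]]]'; python3 -c "
from h import *
plan([.499,.052,.10])"
```

```text
t: 2.2
tcp_pos: [0.4772, 0.0817, 0.1287]
tool_rot: [0.523, 0.852, -0.002, -0.003]
force: [-0.6, -0.3, 0.6]
finger_gap: -0.001
t 2.2 pos [0.4772 0.0817 0.1287] F [-0.6 -0.3  0.6] gap -0.001
shift [-0.365  0.061  0.285] calls>= 1 turn [-0.001  -0.0006  0.0004]
```

```bash
python3 -m inch '[[1,[-0.36,0.06,0],[0,0,0]],[1,[-0.36,0.06,0.3],[0,0,0]],[1,[-0.36,0.06,0.3],[0,0,0]]]'; python3 - <<'E'
from h import *
from station import snapshot
plan([.499,.052,.033])
p,d=snapshot("side"); cv2.imwrite("pics/s1.png",cv2.resize(p[130:230,140:280],None,fx=5,fy=5,interpolation=cv2.INTER_CUBIC))
E
```

```text
t: 2.5
tcp_pos: [0.5003, 0.0523, 0.1002]
tool_rot: [0.523, 0.852, -0.001, -0.002]
force: [-1.1, 0.8, -0.5]
finger_gap: -0.005
t 2.5 pos [0.5003 0.0523 0.1002] F [-1.1  0.8 -0.5] gap -0.005
shift [ 0.001 -0.011  0.672] calls>= 1 turn [-0.0005 -0.0004  0.0004]
```

View pics/s1.png

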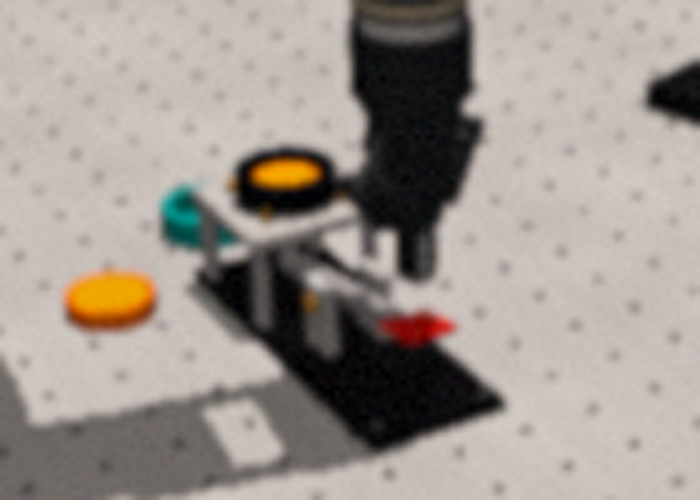

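The shut fingertips are centred above the red paddle, at (415,325) in the crop. Now I'll press down.

```bash
python3 -m inch '[[1,[0,0,0.1],[0,0,0]],[1,[0,0,0.17],[0,0,0]],[1,[0,0,0.2],[0,0,0]],[1,[0,0,0.22],[0,0,0]],[1,[0,0,0.24],[0,0,0]],[1,[0,0,0.26],[0,0,0]],[1,[0,0,0.28],[0,0,0]],[1,[0,0,0.3],[0,0,0]],[1,[0,0,0.32],[0,0,0]],[1,[0,0,0.34],[0,0,0]],[1,[0,0,0.36],[0,0,0]],[1,[0,0,0.38],[0,0,0]],[1,[0,0,0.4],[0,0,0]]]'; python3 -m inch '[[1,[0,0,0.02],[0,0,0]],[1,[0,0,0.04],[0,0,0]],[1,[0,0,0.06],[0,0,0]],[1,[0,0,0.08],[0,0,0]],[1,[0,0,0.1],[0,0,0]],[1,[0,0,0.12],[0,0,0]],[1,[0,0,0.14],[0,0,0]],[1,[0,0,0.16],[0,0,0]],[1,[0,0,0.18],[0,0,0]]]'
```

```text
t: 3.85
tcp_pos: [0.5018, 0.0509, 0.0619]
tool_rot: [0.523, 0.852, -0.0, 0.001]
force: [-1.4, -3.0, 8.0]
finger_gap: -0.002
t: 4.75
tcp_pos: [0.5021, 0.0506, 0.044]
tool_rot: [0.523, 0.852, -0.0, 0.001]
force: [-1.5, -5.7, 7.7]
finger_gap: -0.0
```

```bash
python3 -m inch '[[1,[0,0,0.02],[0,0,0]],[1,[0,0,0.04],[0,0,0]],[1,[0,0,0.06],[0,0,0]],[1,[0,0,0.06],[0,0,0]]]'; python3 -m inch '[[1,[0,0,0.015],[0,0,0]],[1,[0,0,0.03],[0,0,0]],[1,[0,0,0.03],[0,0,0]]]';python3 - <<'E'
from h import *
from station import snapshot
p,d=snapshot("side"); cv2.imwrite("pics/s2.png",cv2.resize(p[130:230,140:280],None,fx=5,fy=5,interpolation=cv2.INTER_CUBIC))
E
```

```text
t: 5.15
tcp_pos: [0.5021, 0.0508, 0.0378]
tool_rot: [0.523, 0.852, -0.0, 0.001]
force: [-0.7, -3.8, 4.2]
finger_gap: 0.005
t: 5.45
tcp_pos: [0.5021, 0.051, 0.0348]
tool_rot: [0.523, 0.852, -0.0, 0.001]
force: [-0.9, -3.4, 5.1]
finger_gap: -0.0
```

View pics/s2.png

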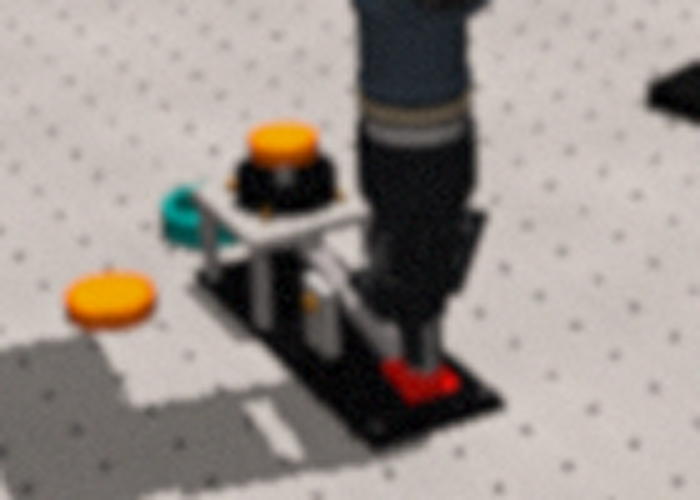

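The filter now stands proud of the ring, at (285,143). I'll push on until the force shows the stop.

```bash
for i in 1 2; do :; done; python3 -m inch '[[1,[0,0,0.01],[0,0,0]],[1,[0,0,0.02],[0,0,0]],[1,[0,0,0.02],[0,0,0]]]'; python3 -m inch '[[1,[0,0,0.01],[0,0,0]],[1,[0,0,0.02],[0,0,0]],[1,[0,0,0.02],[0,0,0]]]'
```

```text
t: 5.8
tcp_pos: [0.5022, 0.0511, 0.034]
tool_rot: [0.523, 0.852, 0.0, 0.001]
force: [-2.8, -2.6, 15.1]
finger_gap: -0.002
t: 6.1
tcp_pos: [0.5023, 0.0512, 0.0336]
tool_rot: [0.523, 0.852, 0.0, 0.002]
force: [-5.0, -3.0, 27.7]
finger_gap: -0.001
```

The force rises steeply while the TCP stalls at 0.0336, so the paddle is on its stop. Backing off upward.

```bash
python3 -m inch '[[1,[0,0,-0.1],[0,0,0]],[1,[0,0,-0.5],[0,0,0]],[1,[0,0,-1],[0,0,0]],[1,[0,0,-1],[0,0,0]]]';python3 -m inch '[[1,[0,0,-0.4],[0,0,0]],[-1,[0.3,0,-0.9],[0,0,0]],[-1,[0.7,-0.03,-0.9],[0,0,0]],[-1,[0.7,-0.03,-0.9],[0,0,0]],[-1,[0.7,-0.03,-0.9],[0,0,0]]]'; python3 - <<'E'
from h import *
from station import snapshot
np.set_printoptions(precision=4,suppress=True)
plan([.4965,.2393,.18])
for n,lo,roi in(("top",.128,(145,185,195,235)),("side",.128,(180,145,215,178))):
    p,d=snapshot(n); np.savez(f"pics/{n}3.npz",p=p,d=d)
    for a,c,m in blob(p,(8,120,90),(28,255,255),roi,20)[:1]:
        v,u=np.nonzero(m); W=withd(n,np.c_[u,v],d[m]); print(n,a,c,np.median(W,0),np.percentile(W[:,2],[10,50,90]),atz(n,[c],.128))
        k=cv2.findContours(m.astype(np.uint8),cv2.RETR_EXTERNAL,cv2.CHAIN_APPROX_NONE)[0][0][:,0]; print(cv2.minEnclosingCircle(atz(n,k,.128)[:,:2].astype(np.float32)*1000))
    x0,y0,x1,y1=(110,180,260,285) if n=="top" else (140,130,280,230)
    cv2.imwrite(f"pics/{n}3.png",cv2.resize(p[y0:y1,x0:x1],None,fx=5,fy=5,interpolation=cv2.INTER_CUBIC))
E
```

```text
t: 6.5
tcp_pos: [0.5056, 0.0516, 0.1356]
tool_rot: [0.523, 0.852, 0.003, 0.006]
force: [1.6, -0.5, 0.5]
finger_gap: 0.003
t: 7.0
tcp_pos: [0.4664, 0.1136, 0.22]
tool_rot: [0.523, 0.853, -0.0, -0.0]
force: [-0.4, -0.1, 0.4]
finger_gap: 0.679
t 7.0 pos [0.4664 0.1136 0.22  ] F [-0.4 -0.1  0.4] gap 0.679
shift [0.983 0.839 0.399] calls>= 1 turn [-0.0001  0.      0.0005]
top 34 [172.9118 212.3824] [0.4901 0.2189 0.127 ] [0.1231 0.127  0.4978] [[0.4913 0.2191 0.128 ]]
((491.14202880859375, 220.20184326171875), 14.324302673339844)
side 107 [196.0561 158.2056] [0.4909 0.2326 0.1239] [0.1141 0.1239 0.1265] [[0.4875 0.2247 0.128 ]]
((485.0673828125, 224.25018310546875), 37.44728088378906)
```

View pics/top3.png

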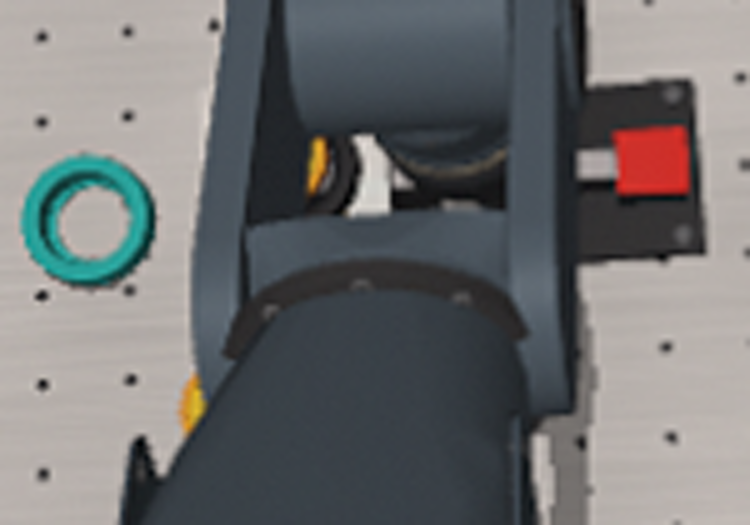

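View pics/side3.png

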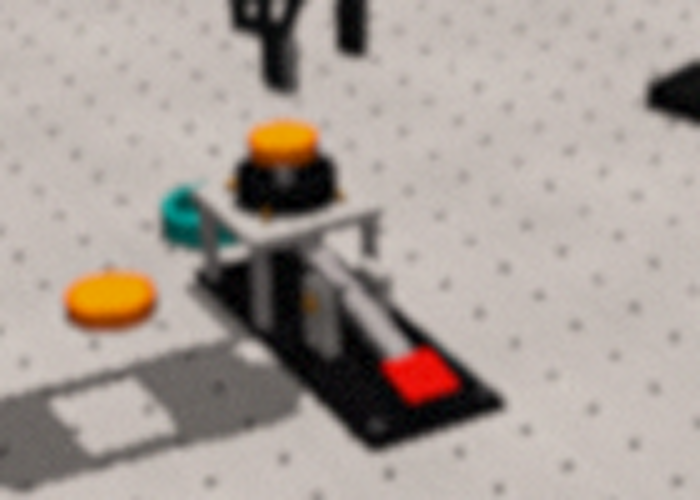

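The top view is hidden by the arm. The side view shows the filter raised and level, its top at about 0.127, with the paddle down. Moving over the filter.

```bash
python3 -m inch '[[-1,[0.35,0.3,0],[0,0,0]],[-1,[0.7,0.6,0],[0,0,0]],[-1,[0.98,0.84,0.2],[0,0,0]],[-1,[0.98,0.84,0.4],[0,0,0]],[-1,[0.98,0.84,0.4],[0,0,0]],[-1,[0.98,0.84,0.4],[0,0,0]]]'; python3 - <<'E'
from h import *
from station import snapshot
plan([.4965,.2393,.1195])
p,d=snapshot("side"); cv2.imwrite("pics/s4.png",cv2.resize(p[110:210,140:280],None,fx=5,fy=5,interpolation=cv2.INTER_CUBIC))
E
```

```text
t: 7.7
tcp_pos: [0.4978, 0.2373, 0.1792]
tool_rot: [0.524, 0.852, -0.001, -0.001]
force: [-0.1, 0.3, 0.3]
finger_gap: 1.003
t 7.7 pos [0.4978 0.2373 0.1792] F [-0.1  0.3  0.3] gap 1.003
shift [ 0.023 -0.001  0.597] calls>= 1 turn [-0.0004 -0.0001 -0.    ]
```

View pics/s4.png

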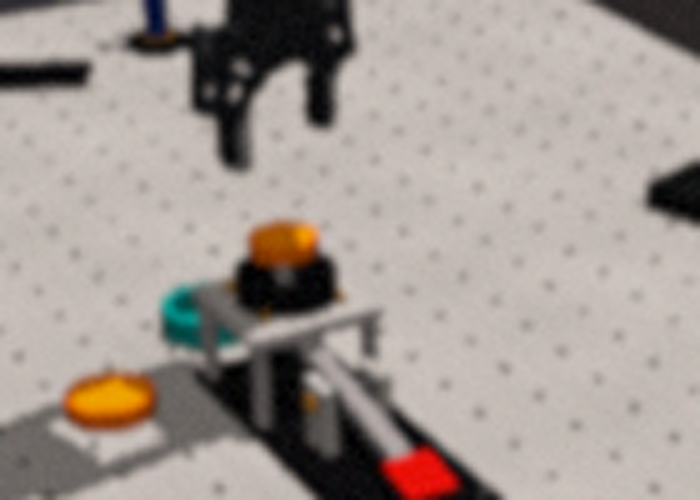

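```bash
python3 -m inch '[[-1,[0.02,0,0.2],[0,0,0]],[-1,[0.02,0,0.4],[0,0,0]],[-1,[0.02,0,0.52],[0,0,0]],[-1,[0.02,0,0.59],[0,0,0]],[-1,[0.02,0,0.59],[0,0,0]],[-0.4,[0.02,0,0.59],[0,0,0]],[-0.4,[0.02,0,0.59],[0,0,0]],[-0.4,[0.02,0,0.59],[0,0,0]]]' 30; python3 - <<'E'
from h import *
from station import snapshot
plan([.4965,.2393,.1195])
p,d=snapshot("side"); cv2.imwrite("pics/s5.png",cv2.resize(p[130:190,150:240],None,fx=8,fy=8,interpolation=cv2.INTER_CUBIC))
E
```

```text
t: 8.55
tcp_pos: [0.4974, 0.2403, 0.122]
tool_rot: [0.524, 0.852, 0.001, 0.001]
force: [-0.2, -0.4, -0.8]
finger_gap: 0.703
t 8.55 pos [0.4974 0.2403 0.122 ] F [-0.2 -0.4 -0.8] gap 0.703
shift [-0.005 -0.013  0.025] calls>= 1 turn [0.0002 0.0001 0.0002]
```

View pics/s5.png

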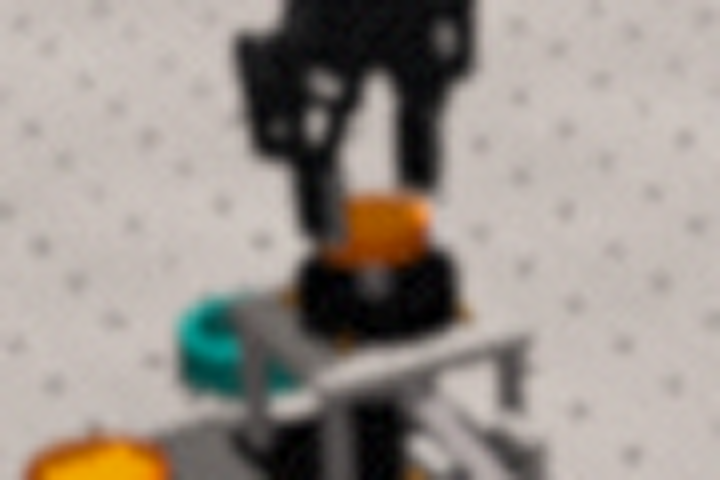

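```bash
python3 - <<'E'
from h import *
c=camera_info("side");Rm=R.from_quat(c["orientation"]).as_matrix()
Y=np.array([np.cos(.468),np.sin(.468),0]);X=np.array([-Y[1],Y[0],0])
def pr(P):
    uv=cv2.projectPoints((np.array(P)-c["origin"])@Rm,np.zeros(3),np.zeros(3),c["K"],np.array(c["dist"]))[0][:,0]
    return ((uv-[150,130]+.5)*8-.5).round(0)
C=np.array([.4974,.2403,0])
for z in(.119,.122,.125,.128):
    print(z,"near L inner",pr([C-Y*.03-X*.011+[0,0,z],C-Y*.03+X*.011+[0,0,z],C+Y*.03-X*.011+[0,0,z],C+Y*.03+X*.011+[0,0,z]]).tolist())
print("disc top",pr([[.4965,.2393,.128],[.4965,.2143,.128],[.4965,.2393,.116]]).tolist())
E
```

```text
0.119 near L inner [[355.0, 261.0], [315.0, 249.0], [441.0, 211.0], [401.0, 200.0]]
0.122 near L inner [[355.0, 255.0], [314.0, 243.0], [441.0, 205.0], [400.0, 194.0]]
0.125 near L inner [[355.0, 248.0], [314.0, 236.0], [440.0, 199.0], [400.0, 188.0]]
0.128 near L inner [[354.0, 242.0], [313.0, 230.0], [440.0, 193.0], [400.0, 182.0]]
disc top [[376.0, 212.0], [402.0, 233.0], [378.0, 238.0]]
```

```bash
python3 -m inch '[[-0.4,[0,0,0],[0,0,0]],[-0.4,[0,0,0],[0,0,0]]]'; python3 -m inch '[[-0.4,[0,0,0.02],[0,0,0]],[-0.4,[0,0,0.02],[0,0,0]],[-0.4,[0,0,0.02],[0,0,0]]]'
```

```text
t: 8.8
tcp_pos: [0.497, 0.2402, 0.1215]
tool_rot: [0.523, 0.852, 0.0, 0.0]
force: [-0.4, 0.4, -0.2]
finger_gap: 0.701
t: 9.1
tcp_pos: [0.4968, 0.2401, 0.1192]
tool_rot: [0.524, 0.852, -0.0, -0.0]
force: [-0.9, -0.7, 0.6]
finger_gap: 0.7
```

Down 1 mm more, then close gently.

```bash
python3 -m inch '[[-0.4,[0,0,0.01],[0,0,0]],[-0.2,[0,0,0.01],[0,0,0]],[-0.1,[0,0,0.01],[0,0,0]],[0,[0,0,0.01],[0,0,0]],[1,[0,0,0.01],[0,0,0]],[1,[0,0,0.01],[0,0,0]],[1,[0,0,0.01],[0,0,0]],[1,[0,0,0.01],[0,0,0]]]' 30; python3 - <<'E'
from h import *
from station import snapshot
plan([.4965,.2393,.1195])
p,d=snapshot("side"); cv2.imwrite("pics/s6.png",cv2.resize(p[130:190,150:240],None,fx=8,fy=8,interpolation=cv2.INTER_CUBIC))
E
```

```text
t: 9.9
tcp_pos: [0.4969, 0.2401, 0.1184]
tool_rot: [0.524, 0.852, -0.0, -0.0]
force: [-1.3, -0.4, 1.0]
finger_gap: 0.565
t 9.9 pos [0.4969 0.2401 0.1184] F [-1.3 -0.4  1. ] gap 0.565
shift [-0.006 -0.007 -0.011] calls>= 1 turn [-0.     -0.      0.0002]
```

View pics/s6.png

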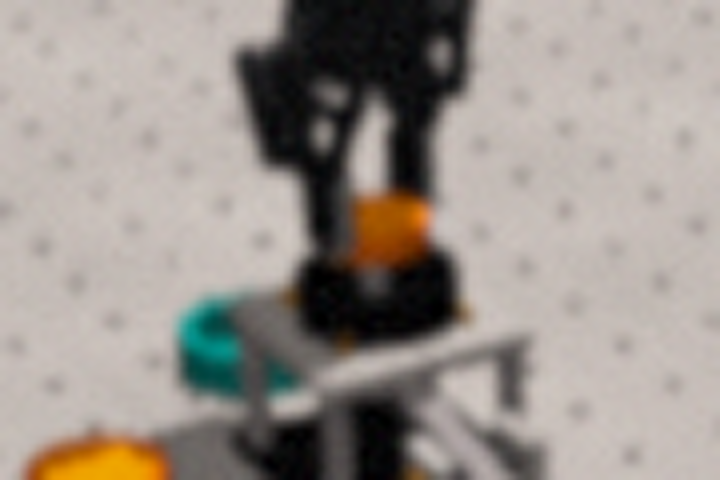

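The fingers hold the filter edge at a gap of 0.565, about 48 mm, with the tips just above the disc's underside. Lifting slowly.

```bash
python3 -m inch '[[1,[0,0,-0.05],[0,0,0]],[1,[0,0,-0.1],[0,0,0]],[1,[0,0,-0.2],[0,0,0]],[1,[0,0,-0.35],[0,0,0]],[1,[0,0,-0.5],[0,0,0]],[1,[0,0,-0.6],[0,0,0]],[1,[0,0,-0.6],[0,0,0]]]'; python3 - <<'E'
from h import *
from station import snapshot
plan([.616,-.262,.15])
p,d=snapshot("side"); cv2.imwrite("pics/s7.png",cv2.resize(p[110:190,150:250],None,fx=7,fy=7,interpolation=cv2.INTER_CUBIC))
E
```

```text
t: 10.65
tcp_pos: [0.4981, 0.2405, 0.1803]
tool_rot: [0.524, 0.852, 0.001, 0.001]
force: [-0.5, -0.5, -1.1]
finger_gap: 0.564
t 10.65 pos [0.4981 0.2405 0.1803] F [-0.5 -0.5 -1.1] gap 0.564
shift [-5.015 -1.22   0.302] calls>= 6 turn [0.0006 0.0001 0.0002]
```

View pics/s7.png

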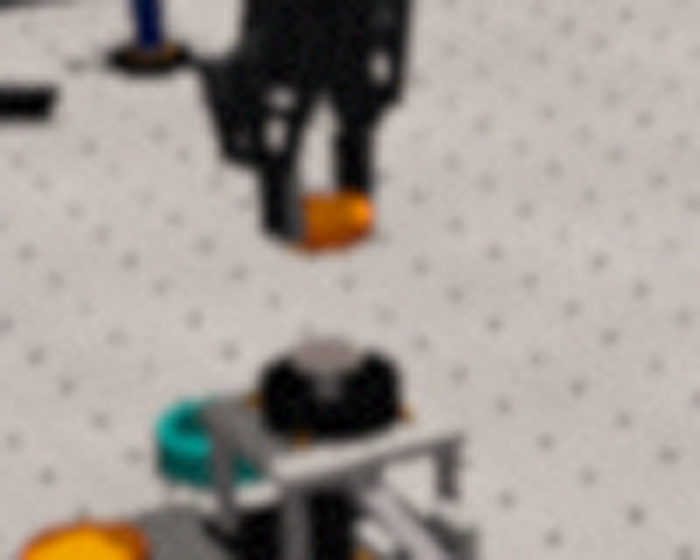

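The filter is held level and the ring is still seated. Carrying it to the nest.

```bash
python3 -m inch '[[1,[-0.15,-0.03,0],[0,0,0]],[1,[-0.4,-0.1,0],[0,0,0]],[1,[-0.7,-0.17,0],[0,0,0]],[1,[-1,-0.24,0],[0,0,0]]]'; python3 -m inch '[[1,[-0.3,-0.07,0],[0,0,0]],[1,[-0.65,-0.16,0],[0,0,0]],[1,[-1,-0.24,0],[0,0,0]]]';python3 -m inch '[[1,[-0.3,-0.07,0],[0,0,0]],[1,[-0.65,-0.16,0],[0,0,0]],[1,[-1,-0.24,0],[0,0,0]]]';python3 -m inch '[[1,[-0.3,-0.07,0],[0,0,0]],[1,[-0.65,-0.16,0],[0,0,0]],[1,[-0.9,-0.24,0],[0,0,0]],[1,[-1,-0.24,0],[0,0,0]],[1,[-1,-0.24,0],[0,0,0]]]'; python3 -c "
from h import *
plan([.616,-.262,.15])"
```

```text
t: 11.1
tcp_pos: [0.5203, 0.1382, 0.1774]
tool_rot: [0.523, 0.852, -0.001, -0.001]
force: [-0.1, 0.4, -0.6]
finger_gap: 0.564
t: 11.4
tcp_pos: [0.5439, 0.0377, 0.1774]
tool_rot: [0.524, 0.852, -0.001, -0.001]
force: [0.1, 0.2, -0.3]
finger_gap: 0.566
t: 11.7
tcp_pos: [0.5674, -0.0624, 0.1772]
tool_rot: [0.524, 0.852, -0.0, -0.001]
force: [0.4, 0.1, 0.1]
finger_gap: 0.563
t: 12.2
tcp_pos: [0.5918, -0.1618, 0.1774]
tool_rot: [0.525, 0.851, -0.0, -0.0]
force: [-0.7, -0.6, -1.1]
finger_gap: 0.56
t 12.2 pos [ 0.5918 -0.1618  0.1774] F [-0.7 -0.6 -1.1] gap 0.56
shift [-1.004 -0.234  0.274] calls>= 2 turn [-0.0001 -0.0001 -0.0002]
```

```bash
python3 -m inch '[[1,[-0.3,-0.07,0],[0,0,0]],[1,[-0.65,-0.16,0],[0,0,0]],[1,[-0.9,-0.2,0.1],[0,0,0]],[1,[-1,-0.23,0.4],[0,0,0]],[1,[-1,-0.23,0.7],[0,0,0]],[1,[-1,-0.23,0.9],[0,0,0]],[1,[-1,-0.23,0.9],[0,0,0]]]';  python3 - <<'E'
from h import *
from station import snapshot
plan([.616,-.262,.05])
for n,(x0,y0,x1,y1) in dict(side=(260,170,370,280),top=(290,110,400,220)).items():
    p,d=snapshot(n); np.savez(f"pics/{n}8.npz",p=p,d=d); cv2.imwrite(f"pics/{n}8.png",cv2.resize(p[y0:y1,x0:x1],None,fx=5,fy=5,interpolation=cv2.INTER_CUBIC))
E
```

```text
t: 12.9
tcp_pos: [0.6137, -0.2565, 0.0843]
tool_rot: [0.523, 0.852, 0.0, -0.005]
force: [-0.1, 0.4, -0.4]
finger_gap: 0.564
t 12.9 pos [ 0.6137 -0.2565  0.0843] F [-0.1  0.4 -0.4] gap 0.564
shift [-0.063 -0.003  0.343] calls>= 1 turn [-0.0008 -0.0014  0.0004]
```

View pics/side8.png

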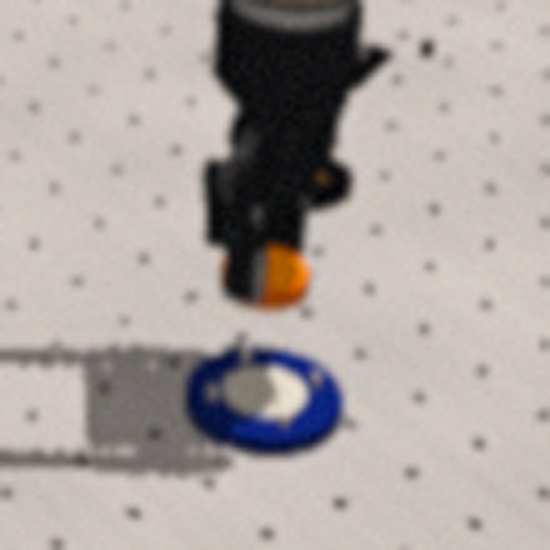

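View pics/top8.png

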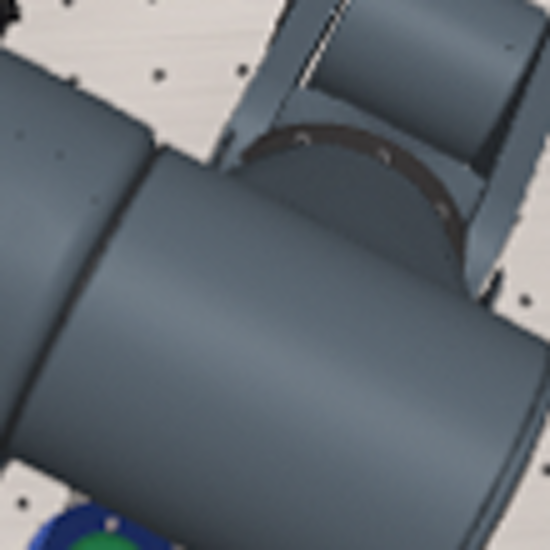

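The side view shows the filter at (268,275) held level above the nest at (265,400). The top view is hidden by the arm. I'll cross-check the nest position from the side camera's pin pixels.

```bash
python3 -m inch '[[1,[0,0,0],[0,0,0]],[1,[0,0,0],[0,0,0]]]'; python3 - <<'E'
from h import *
np.set_printoptions(precision=4,suppress=True)
plan([.616,-.262,.05])
up=lambda pts:(np.array(pts)+.5)/5-.5+[260,170]
P=atz("side",up([(213,392),(318,378),(285,421),(247,352)]),.017);print(P,P.mean(0))
p=np.load("pics/side8.npz")["p"]
m=np.zeros(p.shape[:2],np.uint8)
for a,c,mm in blob(p,(105,120,40),(130,255,255),(285,230,340,275),10): m|=mm.astype(np.uint8)
k=cv2.convexHull(cv2.findNonZero(m))[:,0]; W=atz("side",k,.012)[:,:2]
print("nest circle",cv2.fitEllipse((W*1000).astype(np.float32)))
s0=np.load("pics/side0.npz")["p"]; m=np.zeros(p.shape[:2],np.uint8)
# disc underside contour front: amber blob bottom
a,c,mm=blob(p,(8,120,90),(28,255,255),(285,205,340,240),10)[0]; v,u=np.nonzero(mm);print("amber u",u.min(),u.max(),"v",v.min(),v.max())
c=camera_info("side");Rm=R.from_quat(c["orientation"]).as_matrix()
th=np.linspace(0,6.28,200)
for z0 in (.082,.094):
    C=np.c_[.6137+.025*np.cos(th),-.2575+.025*np.sin(th),np.full(200,z0)]
    uv=cv2.projectPoints((C-c["origin"])@Rm,np.zeros(3),np.zeros(3),c["K"],np.array(c["dist"]))[0][:,0];print("pred",z0,uv.min(0),uv.max(0))
E
```

```text
t: 13.2
tcp_pos: [0.6177, -0.2598, 0.0901]
tool_rot: [0.523, 0.852, -0.0, 0.002]
force: [-0.5, 0.2, 0.2]
finger_gap: 0.567
t 13.2 pos [ 0.6177 -0.2598  0.0901] F [-0.5  0.2  0.2] gap 0.567
shift [-0.011 -0.026  0.401] calls>= 1 turn [0.0003 0.0004 0.0003]
[[ 0.584  -0.2537  0.017 ]
 [ 0.6433 -0.2738  0.017 ]
 [ 0.6018 -0.2955  0.017 ]
 [ 0.6244 -0.233   0.017 ]] [ 0.6134 -0.264   0.017 ]
nest circle ((608.7056884765625, -267.80963134765625), (85.54716491699219, 91.99913787841797), 124.31501770019531)
amber u 312 321 v 219 231
pred 0.082 [303.9982 221.4207] [322.2162 231.485 ]
pred 0.094 [304.2794 217.8281] [322.5873 227.8087]
```

```bash
python3 -m inch '[[1,[-0.01,-0.02,0.1],[0,0,0]],[1,[-0.02,-0.03,0.3],[0,0,0]],[1,[-0.02,-0.03,0.5],[0,0,0]],[1,[-0.02,-0.03,0.58],[0,0,0]],[1,[-0.02,-0.03,0.6],[0,0,0]],[1,[-0.02,-0.03,0.6],[0,0,0]],[1,[-0.02,-0.03,0.6],[0,0,0]],[1,[-0.02,-0.03,0.6],[0,0,0]]]';  python3 - <<'E'
from h import *
from station import snapshot
plan([.6155,-.2625,.0145])
n,(x0,y0,x1,y1)="side",(275,205,345,275)
p,d=snapshot(n); np.savez(f"pics/{n}9.npz",p=p,d=d); cv2.imwrite(f"pics/{n}9.png",cv2.resize(p[y0:y1,x0:x1],None,fx=8,fy=8,interpolation=cv2.INTER_CUBIC))
E
```

```text
t: 14.0
tcp_pos: [0.6155, -0.2632, 0.0294]
tool_rot: [0.524, 0.852, -0.0, 0.001]
force: [0.6, -0.5, 0.6]
finger_gap: 0.561
t 14.0 pos [ 0.6155 -0.2632  0.0294] F [ 0.6 -0.5  0.6] gap 0.561
shift [0.007 0.003 0.149] calls>= 1 turn [0.0002 0.0003 0.0002]
```

View pics/side9.png

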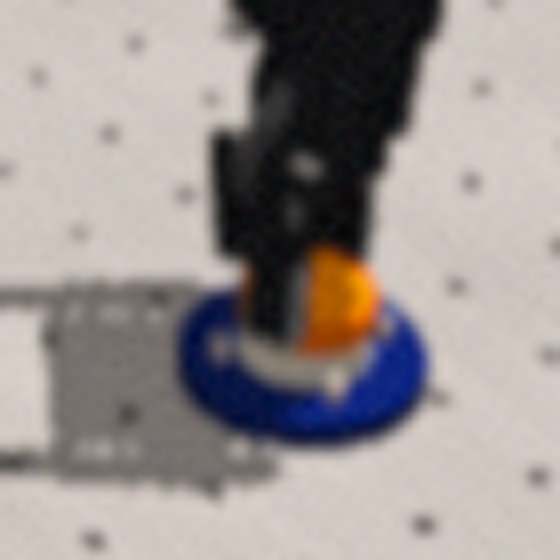

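```bash
python3 - <<'E'
from h import *
np.set_printoptions(precision=1,suppress=True)
c=camera_info("side");Rm=R.from_quat(c["orientation"]).as_matrix()
def pr(P):
    uv=cv2.projectPoints((np.array(P,float)-c["origin"])@Rm,np.zeros(3),np.zeros(3),c["K"],np.array(c["dist"]))[0][:,0]
    return (uv-[275,205]+.5)*8-.5
th=np.linspace(0,6.28,300)
circ=lambda x,y,z,r:np.c_[x+r*np.cos(th),y+r*np.sin(th),np.full(300,z)]
lo=pr(circ(.6155,-.2632,.027,.025));hi=pr(circ(.6155,-.2632,.039,.025))
print("disc pred u max",hi[:,0].max(),lo[:,0].max(),"vmin",hi[:,1].min(),"vmax",lo[:,1].max())
n=pr(circ(.6155,-.2625,.012,.045));n0=pr(circ(.6155,-.2625,0,.045));print("nest pred",n.min(0),n.max(0),n0.max(0),n0.min(0))
a=np.radians(26.8);M=np.array([[np.cos(a),-np.sin(a)],[np.sin(a),np.cos(a)]])
for s in((-1,-1),(-1,1),(1,1),(1,-1)):
    q=M@(np.array(s)*.022)+[.6155,-.2625]; print("pin",pr([[*q,.020],[*q,.012]]).ravel())
p=np.load("pics/side9.npz")["p"]
h=cv2.cvtColor(p,cv2.COLOR_BGR2HSV)
m=np.zeros(p.shape[:2],bool)
for q,_,mm in blob(p,(105,120,40),(130,255,255),(290,235,345,265),8): m|=mm
v,u=np.nonzero(m);print("nest obs u",(u.min()-275)*8,(u.max()-275+1)*8,"v max",(v.max()-205+1)*8)
m=blob(p,(5,100,80),(28,255,255),(290,230,345,265),8)[0][2];v,u=np.nonzero(m);print("disc obs u max",(u.max()-275+1)*8,"v",(v.min()-205)*8,(v.max()-205+1)*8)
E
```

```text
disc pred u max 385.3114230613478 382.39850660438515 vmin 242.00863428438606 vmax 353.44451318950723
nest pred [178.9 270.5] [434.8 422.8] [431.7 450.6] [177.  297.3]
pin [339.6 378.1 337.8 396.6]
pin [224.5 337.5 223.  355.9]
pin [277.7 275.9 276.2 294. ]
pin [390.7 314.4 388.8 332.7]
nest obs u 184 424 v max 440
disc obs u max 384 v 248 360
```

Predicted and observed pin and disc pixels agree to within about 1 mm. Lowering slowly.

```bash
python3 -m inch '[[1,[0.01,0,0.03],[0,0,0]],[1,[0.01,0,0.06],[0,0,0]],[1,[0.01,0,0.09],[0,0,0]],[1,[0.01,0,0.11],[0,0,0]],[1,[0.01,0,0.12],[0,0,0]],[1,[0.01,0,0.12],[0,0,0]],[1,[0.01,0,0.12],[0,0,0]]]'; python3 -m inch '[[1,[0,0,0.01],[0,0,0]],[1,[0,0,0.01],[0,0,0]]]'; python3 -m inch '[[1,[0,0,0.01],[0,0,0]],[1,[0,0,0.01],[0,0,0]]]'
```

```text
t: 14.75
tcp_pos: [0.6145, -0.262, 0.0163]
tool_rot: [0.524, 0.852, -0.0, 0.0]
force: [-0.5, -0.1, -0.7]
finger_gap: 0.568
t: 14.95
tcp_pos: [0.6144, -0.2619, 0.0153]
tool_rot: [0.524, 0.852, -0.0, -0.0]
force: [0.6, -0.2, -1.2]
finger_gap: 0.564
t: 15.15
tcp_pos: [0.6146, -0.262, 0.0146]
tool_rot: [0.524, 0.852, -0.0, 0.0]
force: [-0.0, -0.1, 1.1]
finger_gap: 0.565
```

```bash
python3 -m inch '[[1,[0,0,0.005],[0,0,0]],[1,[0,0,0.005],[0,0,0]]]'; python3 -m inch '[[1,[0,0,0.005],[0,0,0]],[1,[0,0,0.005],[0,0,0]]]'
```

```text
t: 15.35
tcp_pos: [0.6146, -0.262, 0.0146]
tool_rot: [0.523, 0.852, -0.0, 0.0]
force: [-1.3, 1.1, 5.0]
finger_gap: 0.56
t: 15.55
tcp_pos: [0.6146, -0.262, 0.0145]
tool_rot: [0.523, 0.852, -0.0, 0.0]
force: [-2.1, 0.3, 7.4]
finger_gap: 0.566
```

Contact came at TCP z = 0.0146, where it was predicted at 0.0145. Easing the preload, then opening.

```bash
python3 -m inch '[[1,[0,0,-0.005],[0,0,0]],[0.1,[0,0,-0.005],[0,0,0]],[0,[0,0,-0.005],[0,0,0]],[-0.2,[0,0,-0.005],[0,0,0]],[-0.4,[0,0,-0.005],[0,0,0]],[-0.4,[0,0,-0.005],[0,0,0]],[-0.4,[0,0,-0.005],[0,0,0]]]'; python3 - <<'E'
from h import *
from station import snapshot
n,(x0,y0,x1,y1)="side",(275,205,345,275)
p,d=snapshot(n); cv2.imwrite(f"pics/{n}10.png",cv2.resize(p[y0:y1,x0:x1],None,fx=8,fy=8,interpolation=cv2.INTER_CUBIC))
E
```

```text
t: 16.25
tcp_pos: [0.6143, -0.2619, 0.0134]
tool_rot: [0.524, 0.852, 0.0, -0.0]
force: [0.3, 0.8, -0.0]
finger_gap: 0.698
```

View pics/side10.png

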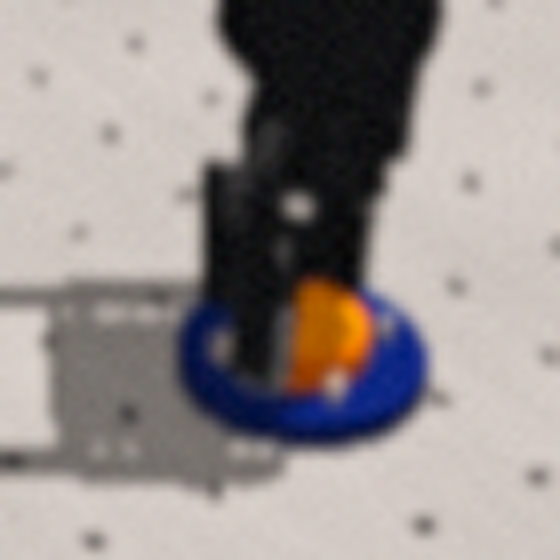

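The filter lies between the pins and the fingers are off it. Opening a little more, then going straight up and clear to check.

```bash
python3 -m inch '[[-0.5,[0,0,-0.03],[0,0,0]],[-0.5,[0,0,-0.1],[0,0,0]],[-0.5,[0,0,-0.3],[0,0,0]],[-0.5,[0,0,-0.6],[0,0,0]],[-0.5,[0,0,-1],[0,0,0]],[-0.5,[0,0,-1],[0,0,0]]]'; python3 -m inch '[[-0.5,[0,0,-0.4],[0,0,0]],[-0.5,[0.5,0,-0.9],[0,0,0]],[-0.5,[0.8,-0.5,-0.9],[0,0,0]],[-0.5,[0.9,-0.9,-0.9],[0,0,0]],[-0.5,[0.9,-0.9,-0.9],[0,0,0]]]'; python3 -m inch '[[-0.5,[0.4,-0.3,0],[0,0,0]],[-0.5,[0.8,-0.6,0],[0,0,0]],[-0.5,[1,-0.8,0],[0,0,0]],[-0.5,[1,-0.8,0],[0,0,0]]]';python3 -m inch '[[-0.5,[0.4,0,0],[0,0,0]],[-0.5,[0.8,0,0],[0,0,0]],[-0.5,[1,0,0],[0,0,0]],[-0.5,[1,0,0],[0,0,0]],[-0.5,[1,0,0],[0,0,0]]]'; python3 - <<'E'
from h import *
from station import snapshot
for n in("side","top"):
    p,d=snapshot(n); np.savez(f"pics/{n}11.npz",p=p,d=d); cv2.imwrite(f"pics/{n}11.png",p)
    if n=="side":
        cv2.imwrite("pics/s11z.png",cv2.resize(p[205:275,275:345],None,fx=8,fy=8,interpolation=cv2.INTER_CUBIC))
        a,c,m=blob(p,(5,100,80),(28,255,255),(290,230,345,270),8)[0];v,u=np.nonzero(m);W=withd(n,np.c_[u,v],d[m]);print(np.median(W,0),np.percentile(W[:,2],[10,90]))
E
```

```text
t: 16.9
tcp_pos: [0.6183, -0.2643, 0.1207]
tool_rot: [0.523, 0.852, -0.0, 0.007]
force: [0.7, -0.4, -0.0]
finger_gap: 0.751
t: 17.4
tcp_pos: [0.4877, -0.2198, 0.204]
tool_rot: [0.524, 0.852, -0.0, -0.003]
force: [1.1, 1.1, -0.2]
finger_gap: 0.749
t: 17.8
tcp_pos: [0.373, -0.1665, 0.2034]
tool_rot: [0.524, 0.852, 0.0, -0.003]
force: [0.0, -0.1, 0.3]
finger_gap: 0.746
t: 18.3
tcp_pos: [0.3339, -0.0812, 0.2043]
tool_rot: [0.523, 0.852, -0.0, 0.002]
force: [1.0, -0.1, 0.2]
finger_gap: 0.748
[ 0.61006518 -0.26528841  0.02108162] [0.01597529 0.02314959]
```

View pics/s11z.png

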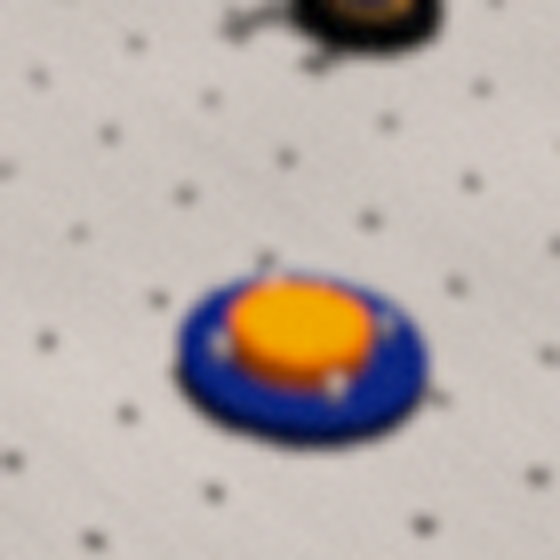

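View pics/top11.png

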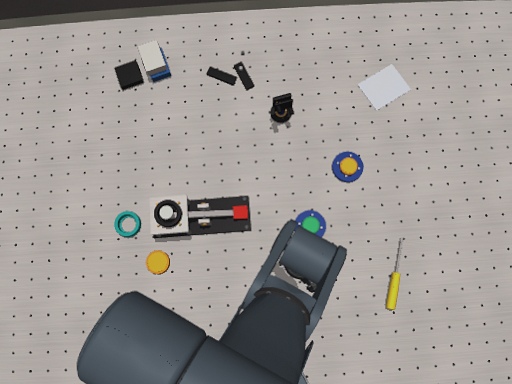

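View pics/side11.png

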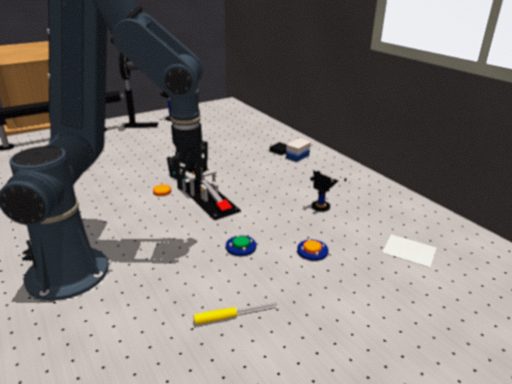

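The amber filter lies flat between the pins of the nest, at (347,166) in the top view. The ring is seated at (168,214), and the green filter, mirror mount and screwdriver haven't moved. The arm is clear of everything, so I'm handing in.

```bash
python3 -c "
from station import *
print(sense()['t'],sense()['force']); print(sign_off())"
```

```text
18.4 [ 1.88532504 -0.58468831 -0.64981267]
the job is handed in; nothing more can be done
None
```

The amber filter now lies flat between the four pins of the empty blue nest. I handed the job in at 18.4 s, with the arm clear of everything.

- **Press:** I pushed the red paddle down with shut fingers until it hit its stop. The TCP stalled at z = 0.0336 and the force read 28 N there, above the 5 to 8 N the paddle needs.
- **Filter:** I took it by its edge at 30 N and lowered it into the nest. It touched down at TCP z = 0.0146, where I had predicted 0.0145, and I opened the fingers only after that.
- **Last checks:** The pictures show the filter level between the pins. Most of its depth readings lie between 16 and 23 mm, roughly the 12 to 24 mm expected. The ring is still seated on the press. The green filter, mirror mount, screwdriver and look-alikes look where they were at the start.
- **Disagreement:** The side camera put the nest about 3 mm from where the top camera did. I used a point close to the top camera's. A projection check in the side picture before lowering then agreed to about 1 mm.

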